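# Unstack a stripped speaker's parts onto their own places

### The arm

A 7-joint arm with a two-finger parallel gripper is mounted at the origin on the work surface. World frame = base frame: x ahead of the robot, y to its left, z up, the work surface at z = 0. Lengths are in m, angles in rad, forces in N, time in s.
With the tool pointing down it reaches from about 0.35 to 0.9 m from the base axis. Payload 19.9 kg.
Tool frame: the origin (TCP) lies at the very end of the fingers, on their centre line; the grasp point (between the pads) lies robot.grasp_offset behind it (robot.grasp_offset is the distance from the TCP to the grasp point, in m); z points along the fingers, y is the line along which they close (so a half turn about z gives the same grasp; the last joint's range is limited). The gripper opens to 94 mm and grips with 3 to 60 N. Pads are 16 mm wide; open, the fingers measure 119 mm over their backs; the gripper's body (75 mm by 177 mm) begins 78 mm behind the grasp point.
Start: joints at [1.304, 0.417, -0.01, 1.614, 0.005, 1.111, -0.053], TCP at [0.14, -0.609, 0.205] pointing down, gripper open.
Joint ranges: [-2.81, 2.81], [-0.39, 2.02], [-1.27, 1.25], [0.06, 2.57], [-1.19, 4.33], [0.19, 2], [-2.82, 2.82]. Speed limits (rad/s): [1.89, 1.89, 2.39, 2.39, 3.01, 3.01, 3.01].

### API

Orientations are given as a unit quaternion [w, x, y, z].
In Python, from plant import robot, capture, order, spot_in, landmark_of gives the robot as it stands.
- The arm moves only by the shell command python3 -m jog 'ROWS' [FORCE]. ROWS is JSON, a list that holds one entry, the list of rows, each a list of 7 numbers: the turn, a rotation vector about the tool's x, y, z in degrees, then the shift along the tool's x, y, z in mm, then the gripper command: -1 is shut, 1 is fully open, values between are in proportion. A call has 1 to 10 rows; each row is the pose to reach, as a shift and turn from the pose commanded when the call began, along the tool's axes at that moment; what a row does not reach only later rows make up. A row lasts 1/8 s, in which the tool goes at most 62.5 mm and 10.7 degrees, less where a joint would pass 70% of its speed; a pose out of reach is approached as far as the arm can. A call with a gripper value outside its range is refused whole. The fingers move at their own pace and stop on an object; FORCE is the grip in N (left out, the last holds). Time passes only in rows, so rows that repeat a pose let the fingers close. It gives the time, the measured TCP pose, the force, the opening and the grip force at its end, in the units of the state.
- robot.get_state(): the state, without advancing time (a new reading comes with each control period).
- capture(name): name is "scene" or "top"; returns a dict with "img" (420x560x3 uint8, red, green, blue), "z_map" (420x560 float32, m along the optical axis (not along the pixel's ray), 0 where there is no reading), "intrinsics" (3x3 intrinsics, pixels), "cam_to_world" (4x4, takes a point from camera to world coordinates). Camera axes: x right, y down, z forward; pixel columns grow to the right and rows downward; lengths in m; the calibration is good to about 2 mm. A picture is of the moment at which its call begins.
- order.hand_in(): hands the job in; it is judged then, once.
Trained networks look in a picture, given as the dict that the camera call returned (one of the last four; its "shot" number tells which), for a name from the list of things; names that differ only in an ending like _2 or _b are one class to them, and where a whole thing is asked for, a point or a joint stands for the part that bears it (a point fixed in the world has none). Each returns a list of dicts, best first, with "confidence" (0 to 1); they miss things now and then, are a little off and sometimes report something else, mostly with a low value. They report only what shows in the picture. A call takes as long as a camera call. They do not tell look-alikes from the thing itself.
- spot_in(picture, label): "box" ([left, top, right, bottom] in pixels, round what is visible of it).
- landmark_of(picture, label): "pixel" ([row, column] in pixels: a listed point, or the origin of a listed thing).
The state is a dict: "time": time; "joint_positions": joint angles; "joint_velocities": joint speeds; "tau": joint torques, N m; "position": TCP position; "eef_rot": TCP orientation; "force": force on the tool from outside, world axes, zero at the start; "moment": the same for the moment, N m; "gripper_width": finger opening in m; "gripper_force": force on a finger pad.
Only numpy, scipy, OpenCV 4.12 (cv2) and the standard library are available. Lean on these libraries where they do the work, as an engineer would, in place of code of your own. Each camera call takes 0.05 s, during which the arm holds its last target. There are 200 camera calls.

### The job

The parts from the opened portable speaker were left in one pile: take it apart from the top, one piece at a time, and set each piece down the same way up, not dropped, in the middle of its own place. First put the blue-coned driver on the blue coaster and the white-coned driver on the white coaster (these two in either order), then the green battery pack lengthways in the red tray between its two end lips, and last the black cover with the orange seal lengthways in the grey tray between its end lips. Leave the speaker shell and the screw dish where they are.

Things in the scene. Friction and masses are not known exactly. Their poses are not given: they have to be found in the camera images.
- driver_blue_center (a point): Loudspeaker driver with a BLUE cone on top, loose, standing cone up on the battery pack at one end of it (either end). Round, 26 mm tall: the lower 9 mm is a steel magnet 36 mm across, the upper 17 mm a black frame 44 mm across (grip this). The point is its centre, 13 mm above its underside; z axis up. About 0.12 kg.
- driver_white_center (a point): Loudspeaker driver with a WHITE cone on top, loose, otherwise the same as the blue one, standing on the other end of the battery pack. The driver centres are about 68 mm apart along the pack. The point is its centre, 13 mm above its underside; z axis up.
- battery_center (a point): Green battery pack with dark foam bands, loose: 140 mm long (its x axis) by 46 mm wide (its y axis) by 32 mm tall. It lies in the cover, on the cover's inner floor, sunk 6 mm below the top of the cover's rim (3 mm free on each long side). The point is its centre, 16 mm above its underside; z axis up. About 0.25 kg.
- cover_center (a point): Battery cover, a shallow black dish with an orange seal around its rim, loose, lying open side up on the work surface at the bottom of the pile: 190 mm long (its x axis) by 60 mm wide (its y axis) by 14 mm tall, rim walls 4 mm thick, inner floor 8 mm above its underside. The point is its centre, 7 mm above its underside; z axis up. About 0.12 kg. Can be gripped from above across its 60 mm width.
- coaster_blue_top (a point): Place for the blue-coned driver: fixed BLUE round flat disc, 84 mm across, 5 mm thick, with a grey felt spot in its middle. The point is the centre of its top face, 5 mm above the work surface.
- coaster_white_top (a point): Place for the white-coned driver: fixed WHITE round flat disc, 84 mm across, 5 mm thick, with a grey felt spot in its middle. The point is the centre of its top face, 5 mm above the work surface.
- battery_tray_top (a point): Place for the battery pack: fixed RED tray, 178 mm long (its x axis) by 84 mm wide (y), floor 5 mm above the work surface, long sides open, a lip 6 mm thick standing 6 mm above the floor at each short end (166 mm between the lips). The point is the centre of its floor's upper face.
- cover_tray_top (a point): Place for the cover: fixed GREY tray with aluminium end lips, 228 mm long (its x axis) by 84 mm wide (y), floor 5 mm above the work surface, long sides open, a lip 6 mm thick standing 6 mm above the floor at each short end (216 mm between the lips). The point is the centre of its floor's upper face.
- shell_front (a point): Bystander: the gutted black speaker shell, a cylinder about 320 mm long lying across (its y axis) beyond the work, 112 mm thick. The point is on its near side half-way along, 50 mm nearer the robot than its axis, 56 mm above the work surface. Not to be moved.
- dish_center (a point): Bystander: small round steel dish of screws, 72 mm across, 16 mm tall. The point is its centre, 8 mm up. Not to be moved.
Mind the look-alikes: they are no part of the job. Leave any pink look-alike of the part that bears driver_blue_center alone.

How it is judged:
By the outcome, as a careful person would: the job done as asked, in the order asked, and still so for the second after the job is handed in, with the robot touching nothing.
It also fails if it takes over 112 s, if anything falls off the work surface, if the arm or the gripper's body presses on something with over 40 N, if the wrist force passes 120 N, or if a joint passes its speed limit or range.

## Working session

There is one attempt and no reset: what is moved stays moved. The work goes in short steps, Python scripts to look and compute and a shell command to move; the robot and the scene stay as the last step left them, time stands still between calls to the robot, and variables do not carry over. Pictures are saved under pics/ and viewed, at most 14 in all, crops included, and the job is handed in when it is done.

```bash
mkdir -p pics; ls; cat > h.py <<'E'
import numpy as np, cv2
from plant import robot, capture, order, spot_in, landmark_of
def save(p,n): cv2.imwrite(f'pics/{n}.png',cv2.cvtColor(p["img"],cv2.COLOR_RGB2BGR))
def world(p,r,c,z=None):
    K=p["intrinsics"];T=p["cam_to_world"]
    ray=np.linalg.inv(K)@[c,r,1.]
    if z is None:
        d=p["z_map"][int(r),int(c)]
        return (T@np.r_[ray*d,1])[:3]
    w=T[:3,:3]@ray; return T[:3,3]+w*(z-T[2,3])/w[2]
E
python3 - <<'E'
from h import *
s=robot.get_state();print(s,robot.grasp_offset)
Z=dict(driver_blue_center=.053,driver_white_center=.053,battery_center=.024,cover_center=.007,coaster_blue_top=.005,coaster_white_top=.005,battery_tray_top=.005,cover_tray_top=.005,dish_center=.008,shell_front=.056)
for n in("scene","top"):
    p=capture(n);save(p,n+"0")
    for k,z in Z.items():
        for d in landmark_of(p,k)[:4]:
            r,c=d["pixel"];print(n,k,round(d["confidence"],2),np.round([r,c]),np.round(world(p,r,c,z),3),np.round(world(p,r,c),3))
E
```

```text
pics
{'time': 0.0, 'joint_positions': array([ 1.30351986,  0.41796464, -0.01029474,  1.61416119,  0.00473584,
        1.11070864, -0.0529764 ]), 'joint_velocities': array([-0.00034855,  0.00023299, -0.00069396,  0.0001372 ,  0.00074706,
       -0.00039694, -0.00032585]), 'tau': array([-8.54427090e-04, -8.51271129e+01,  6.38213474e-01, -4.25991297e+01,
       -4.88019618e-02,  1.87584583e-02,  8.75055548e-05]), 'position': array([ 0.13980271, -0.60877898,  0.20483662]), 'eef_rot': array([-5.95419243e-04,  9.93632440e-01,  1.12668551e-01, -1.31230025e-04]), 'force': array([0.5896042 , 0.29676684, 0.88237392]), 'moment': array([-0.01159048,  0.02229724,  0.04412293]), 'gripper_force': 0.0, 'gripper_width': 0.09370908256275673} 0.0188
scene driver_blue_center 0.77 [212. 144.] [ 0.649 -0.309  0.053] [ 0.63  -0.32   0.027]
scene driver_blue_center 0.71 [237. 205.] [ 0.726 -0.128  0.053] [ 0.705 -0.136  0.023]
scene driver_blue_center 0.61 [187. 194.] [ 0.554 -0.186  0.053] [ 0.564 -0.183  0.065]
scene driver_blue_center 0.55 [181. 235.] [ 0.526 -0.072  0.053] [ 0.5   -0.077  0.023]
scene d
[... 1398 characters left out ...]
aster_blue_top 0.68 [261. 467.] [ 0.516 -0.371  0.005] [ 0.516 -0.373  0.001]
top coaster_blue_top 0.64 [231. 110.] [0.565 0.514 0.005] [0.566 0.515 0.003]
top coaster_white_top 0.69 [227. 316.] [0.589 0.001 0.005] [0.588 0.002 0.009]
top coaster_white_top 0.27 [259. 396.] [ 0.515 -0.196  0.005] [ 0.513 -0.187  0.041]
top battery_tray_top 0.9 [252. 175.] [0.517 0.348 0.005] [0.517 0.348 0.003]
top cover_tray_top 0.83 [254. 246.] [0.516 0.174 0.005] [0.516 0.173 0.009]
top cover_tray_top 0.31 [262. 462.] [ 0.513 -0.359  0.005] [ 0.513 -0.358  0.008]
top dish_center 0.75 [236. 111.] [0.553 0.509 0.008] [0.553 0.511 0.002]
top shell_front 0.65 [138. 305.] [0.801 0.034 0.056] [0.801 0.034 0.057]
```

View pics/top0.png

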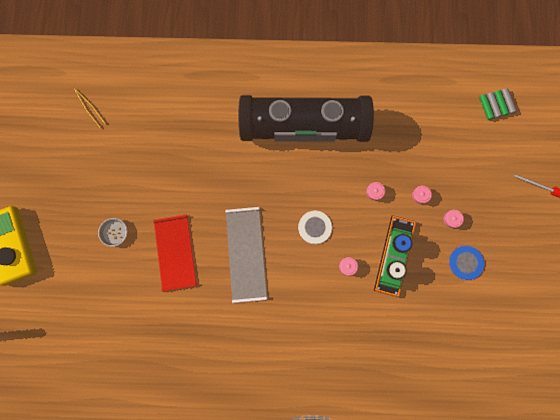

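View pics/scene0.png

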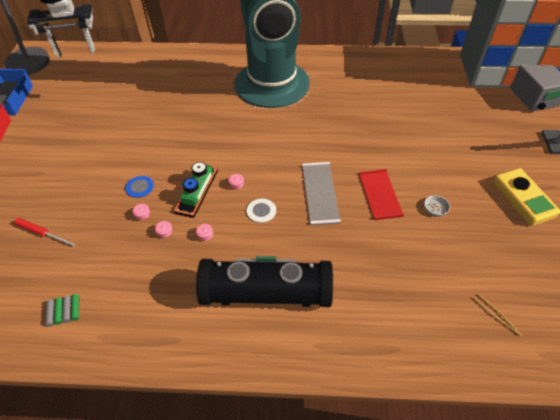

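Top view: blue driver near (243,403) (row, col), white at (269,397), both on the green pack in the orange-rimmed cover. Four pink look-alikes at (190,376), (195,422), (218,454) and (266,348), off the pile. The blue-coned one on the pack fits; I'll confirm with a crop and measure by colour.

```bash
cat >> h.py <<'E'
HS=dict(blue=((105,120,60),(125,255,255)),orange=((5,170,150),(16,255,255)),green=((50,80,40),(85,255,255)),red=((0,200,90),(3,255,255)),white=((0,0,185),(179,40,255)),grey=((0,0,90),(179,45,175)))
def rect(p,col,roi,z):
    # roi: world x0,x1,y0,y1 at height z ; returns world-plane min area rect of colour
    m=cv2.inRange(cv2.cvtColor(p["img"],cv2.COLOR_RGB2HSV),*map(np.array,HS[col]))
    rr,cc=np.nonzero(m)
    W=np.array([world(p,r,c,z)[:2] for r,c in zip(rr,cc)]).reshape(-1,2)
    k=(W[:,0]>roi[0])&(W[:,0]<roi[1])&(W[:,1]>roi[2])&(W[:,1]<roi[3]);W=W[k]
    if len(W)<5: return None
    (cx,cy),(w,h),a=cv2.minAreaRect((W*1000).astype(np.float32))
    if w<h: w,h,a=h,w,a+90
    return len(W),np.round(W.mean(0)*1000,1),np.round([cx,cy],1),np.round([w,h],1),round((a+90)%180-90,1)
E
python3 - <<'E'
from h import *
for n in("top","scene"):
    p=capture(n)
    if n=="top":
        cv2.imwrite('pics/crop1.png',cv2.cvtColor(cv2.resize(p["img"][170:310,330:500],None,fx=4,fy=4,interpolation=cv2.INTER_CUBIC),cv2.COLOR_RGB2BGR))
    for t in [("blue",(.45,.62,-.28,-.12),.066),("white",(.42,.6,-.28,-.12),.066),("green",(.4,.65,-.3,-.1),.040),("orange",(.38,.65,-.3,-.08),.014),
      ("blue",(.45,.6,-.45,-.3),.005),("white",(.52,.66,-.07,.07),.005),("grey",(.55,.63,-.04,.04),.005),("grey",(.47,.56,-.41,-.33),.005),("red",(.38,.65,.27,.43),.005),("grey",(.37,.65,.1,.25),.005)]:
        print(n,t[0],rect(p,*t))
E
```

```text
top blue (184, array([ 550.1, -198.4]), array([ 550.1, -197.9]), array([35.2, 35.2]), -88.4)
top white (165, array([ 489.5, -182.4]), array([ 518.1, -183.1]), array([166. ,  50.2]), -13.5)
top green (578, array([ 511.3, -182.5]), array([ 516.5, -186.9]), array([140.9,  48.8]), -13.6)
top orange (5094, array([ 501.4, -180.6]), array([ 515., -190.]), array([270. , 219.9]), 0.0)
top blue (541, array([ 511.6, -368.2]), array([ 512.3, -369. ]), array([81.2, 80.5]), -1.8)
top white (479, array([588.7,   4.5]), array([589.6,   4.2]), array([80.1, 79.4]), 77.3)
top grey (327, array([590.1,   4. ]), array([590.5,   3.4]), array([49.8, 47.7]), -88.4)
top grey (311, array([ 512.7, -368.5]), array([ 513. , -369.1]), array([49.4, 46.4]), -2.0)
top red (2074, array([513.5, 348.5]), array([516.9, 349.6]), array([176.1,  82.9]), 10.8)
top grey (2201, array([511.8, 172.1]), array([514.9, 172.9]), array([223.8,  80.5]), 6.9)
scene blue (119, array([ 551.9, -196.2]), array([ 550.8, -196.6]), array([37.6, 37.4]), 2.1)
scene white (105, array([ 506.4, -173.6]), array([ 530.7, -162. ]), array([126.7,  43. ]), 18.1)
scene green (357, array([ 549.9, -185.2]), array([ 532.5, -184.8]), array([154.9,  52.3]), -13.5)
scene orange (81, array([ 554.3, -183.5]), array([ 524.4, -189.7]), array([189.9,  59.9]), -14.6)
scene blue (267, array([ 518.3, -365.4]), array([ 515.8, -366.1]), array([81.4, 77.1]), 14.4)
scene white (318, array([594.4,   6.5]), array([593.1,   6.4]), array([80.6, 79.7]), -54.4)
scene grey (185, array([590.8,   5.6]), array([590.8,   6. ]), array([47.5, 46.1]), 3.7)
scene grey (148, array([ 513.6, -366.9]), array([ 513.4, -366.9]), array([45.9, 43.6]), -87.9)
scene red (1045, array([521.6, 350.6]), array([517.2, 349.6]), array([179.5,  82.6]), 11.1)
scene grey (1468, array([520.8, 174.4]), array([521.3, 174.4]), array([222.8,  79. ]), 6.9)
```

View pics/crop1.png

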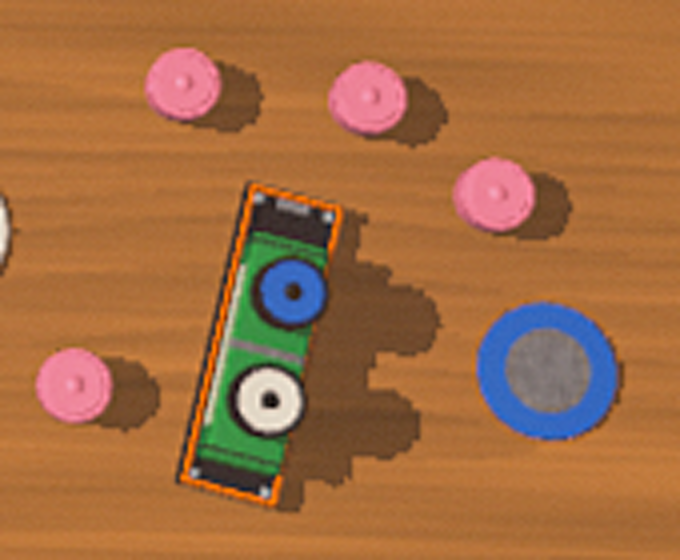

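The crop confirms it: blue-coned driver at the +x end of the pack and white-coned at the other end. The pinks have pink cones and stay put. Now going above the pile.

```bash
cat >> h.py <<'E'
from scipy.spatial.transform import Rotation as Rn
def goal(x,y,z,head):
    s=robot.get_state();q=s["eef_rot"];R=Rn.from_quat([q[1],q[2],q[3],q[0]])
    best=None
    for h in(head,head+180):
        a=np.radians(h);T=Rn.from_matrix(np.array([[np.cos(a),np.sin(a),0],[np.sin(a),-np.cos(a),0],[0,0,-1]]))
        v=(R.inv()*T).as_rotvec(degrees=True)
        if best is None or np.linalg.norm(v)<np.linalg.norm(best): best=v
    d=R.inv().apply(np.array([x,y,z])-s["position"]*1000)
    print("t",round(s["time"],2),"pos",np.round(s["position"]*1000,1),"head",round(float(np.degrees(np.arctan2(*R.as_matrix()[[1,0],0]))),1),"w",round(s["gripper_width"]*1000,1),"gf",round(s["gripper_force"],1),"q7",round(s["joint_positions"][6],2),"-> turn",np.round(best,1),"shift",np.round(d,1))
E
python3 -c "
from h import *
goal(550.5,-197.3,120,-13.6)"
```

```text
t 1.2 pos [ 139.9 -609.1  205.4] head 12.9 w 94.0 gf 0.0 q7 -0.05 -> turn [-0.   0.  26.5] shift [ 492.4 -309.5   85.4]
```

```bash
python3 -m jog '[[[0,0,8,150,-93,0,1],[0,0,26.5,492,-309,40,1],[0,0,26.5,492,-309,40,1],[0,0,26.5,492,-309,40,1],[0,0,26.5,492,-309,40,1],[0,0,26.5,492,-309,40,1],[0,0,26.5,492,-309,40,1],[0,0,26.5,492,-309,60,1],[0,0,26.5,492,-309,85,1],[0,0,26.5,492,-309,85,1]]]' 25
python3 -c "
from h import *
p=capture('top');save(p,'a1')
for n in('scene','top'):
    p=capture(n);save(p,'a_'+n)
    print(rect(p,'blue',(.5,.6,-.25,-.15),.066))
goal(550.5,-197.3,45,-13.6)"
```

```text
time: 2.45
position: [0.5516, -0.195, 0.1193]
eef_rot: [-0.0, 0.993, -0.117, -0.0]
force: [0.9, -1.5, 0.2]
gripper_width: 0.0941
gripper_force: 0.0
(117, array([ 552. , -195.9]), array([ 551.3, -195.9]), array([39., 34.]), 9.2)
(95, array([ 542.4, -196.9]), array([ 545.3, -196.5]), array([30.7, 25.3]), 45.5)
t 2.6 pos [ 550.6 -196.2  119.5] head -13.4 w 94.3 gf 0.0 q7 -1.6 -> turn [-0.   0.1  0.2] shift [ 0.3  1.2 74.5]
```

```bash
python3 -m jog '[[[0,0,0,0,1,30,1],[0,0,0,0,1,60,1],[0,0,0,0,1,74,1],[0,0,0,0,1,74,1],[0,0,0,0,1,74,-0.4],[0,0,0,0,1,74,-0.4],[0,0,0,0,1,74,-1],[0,0,0,0,1,74,-1],[0,0,0,0,1,74,-1],[0,0,0,0,1,74,-1]]]' 25
python3 -c "
from h import *
goal(513,-368,120,-13.6)"
```

```text
time: 3.85
position: [0.55, -0.1988, 0.0465]
eef_rot: [-0.0, 0.993, -0.118, -0.0]
force: [0.0, 0.4, 1.4]
gripper_width: 0.0432
gripper_force: 25.0
t 3.85 pos [ 550.  -198.8   46.5] head -13.6 w 43.2 gf 25.0 q7 -1.62 -> turn [-0.  0.  0.] shift [  3.7 173.2 -73.5]
```

```bash
python3 -m jog '[[[0,0,0,0,0,-20,-1],[0,0,0,0,0,-60,-1],[0,0,0,1,30,-60,-1],[0,0,0,2,70,-60,-1],[0,0,0,3,120,-60,-1],[0,0,0,4,155,-60,-1],[0,0,0,4,173,-50,-1],[0,0,0,4,173,-30,-1],[0,0,0,4,173,-10,-1],[0,0,0,4,173,0,-1]]]'
python3 -c "
from h import *
p=capture('scene');save(p,'b')
cv2.imwrite('pics/cropb.png',cv2.cvtColor(cv2.resize(p['img'][120:260,80:300],None,fx=3,fy=3),cv2.COLOR_RGB2BGR))
print(rect(p,'blue',(.5,.56,-.41,-.34),.031),rect(p,'white',(.45,.54,-.23,-.14),.066))
goal(513,-368,12,-13.6)"
```

```text
time: 5.1
position: [0.5132, -0.3659, 0.0443]
eef_rot: [-0.001, 0.993, -0.117, -0.001]
force: [0.5, -0.0, -1.4]
gripper_width: 0.0435
gripper_force: 25.0
(61, array([ 535.7, -383.2]), array([ 532.7, -368.8]), array([57.2, 46.9]), -11.4) (87, array([ 492.7, -176.9]), array([ 502.8, -166.5]), array([75. , 31.2]), 42.9)
t 5.15 pos [ 512.9 -366.1   43.7] head -13.5 w 43.1 gf 25.0 q7 -1.32 -> turn [-0.1  0.2  0.1] shift [ 0.6  1.9 31.7]
```

View pics/cropb.png

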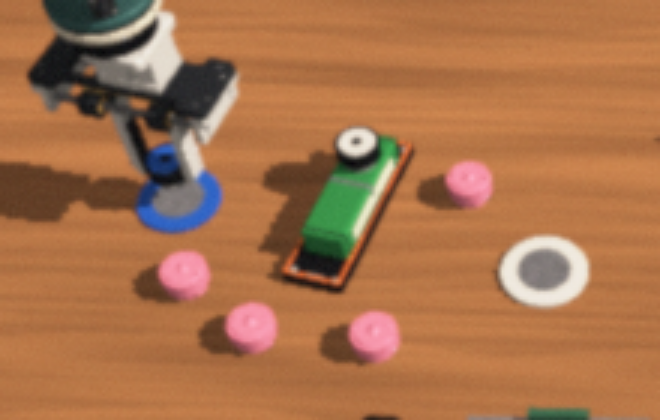

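The scene crop shows the blue driver held over the blue coaster and the white one still on the pack. Lowering and releasing.

```bash
python3 -m jog '[[[0,0,0,0.5,2,15,-1],[0,0,0,0.5,2,26,-1],[0,0,0,0.5,2,30,-1],[0,0,0,0.5,2,32,-1],[0,0,0,0.5,2,32,-1],[0,0,0,0.5,2,32,-1],[0,0,0,0.5,2,32,-1]]]'
python3 -m jog '[[[0,0,0,0,0,0,0.2],[0,0,0,0,0,0,0.6],[0,0,0,0,0,0,0.6],[0,0,0,0,0,-20,0.7],[0,0,0,0,0,-60,1],[0,0,0,0,0,-100,1],[0,0,0,0,-60,-110,1],[0,0,0,0,-120,-110,1],[0,0,0,0,-120,-110,1]]]'
python3 -c "
from h import *
for n in ('scene','top'):
  p=capture(n);save(p,'c_'+n)
  Z=p['z_map'];print(n,rect(p,'blue',(.45,.56,-.42,-.33),.031))
  for k,z in(('driver_blue_center',.018),('driver_white_center',.053)):
   for d in landmark_of(p,k)[:6]: print(k,round(d['confidence'],2),np.round(world(p,*d['pixel'],z)*1000))
  print(rect(p,'white',(.44,.53,-.21,-.15),.066))
goal(484.5,-181.5,120,-13.6)"
```

```text
time: 6.02
position: [0.5135, -0.3701, 0.0147]
eef_rot: [0.0, 0.993, -0.118, 0.0]
force: [-0.0, -0.9, -0.4]
gripper_width: 0.0433
gripper_force: 25.0
time: 7.15
position: [0.5434, -0.2483, 0.1263]
eef_rot: [-0.001, 0.993, -0.115, 0.001]
force: [-0.4, 0.1, 0.9]
gripper_width: 0.0941
gripper_force: 0.0
scene (181, array([ 523.5, -365.4]), array([ 528.7, -360.9]), array([62.8, 60.3]), 87.5)
driver_blue_center 0.8 [ 695. -137.   18.]
driver_blue_center 0.73 [ 516. -358.   18.]
driver_blue_center 0.57 [ 626. -340.   18.]
driver_blue_center 0.54 [512. -82.  18.]
driver_blue_center 0.48 [ 674. -252.   18.]
driver_white_center 0.7 [ 484. -183.   53.]
(76, array([ 487.5, -181.1]), array([ 487.1, -181.2]), array([31.9, 31.2]), 42.3)
top (146, array([ 488.2, -345.8]), array([ 500.2, -350.1]), array([58.2, 38. ]), -1.9)
driver_blue_center 0.63 [495. -69.  18.]
driver_blue_center 0.63 [ 610. -328.   18.]
driver_blue_center 0.61 [ 682. -143.   18.]
driver_blue_center 0.58 [ 667. -254.   18.]
driver_white_center 0.62 [ 489. -183.   53.]
(157, array([ 487.5, -183. ]), array([ 493.5, -173.4]), array([58.9, 34.4]), 55.3)
t 7.45 pos [ 541.1 -254.5  124.7] head -13.7 w 93.8 gf 0.0 q7 -1.5 -> turn [ 0.  -0.  -0.1] shift [-72.3 -57.6   4.6]
```

View pics/c_top.png

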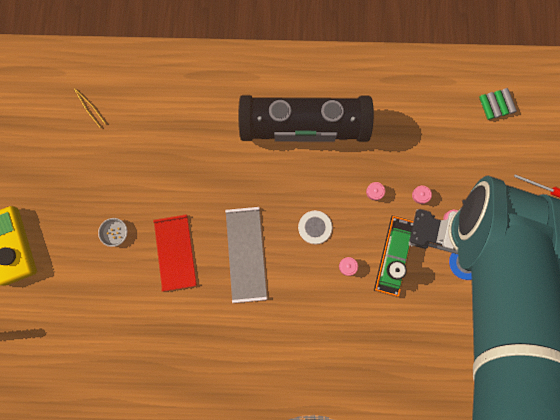

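The top view shows the arm clear of the coaster on the right and the white driver still on the pack at (269,397). Going over the white driver.

```bash
python3 -m jog '[[[0,0,0,-35,-28,4,1],[0,0,0,-70,-57,4,1],[0,0,0,-70,-57,10,1],[0,0,0,-70,-57,10,1],[0,0,0,-70,-57,10,1]]]'
python3 -c "
from h import *
p=capture('scene');save(p,'d')
cv2.imwrite('pics/cropd.png',cv2.cvtColor(cv2.resize(p['img'][120:260,80:300],None,fx=3,fy=3),cv2.COLOR_RGB2BGR))
print(rect(p,'white',(.44,.53,-.21,-.15),.066),rect(p,'blue',(.45,.56,-.42,-.33),.031))
goal(486.5,-181.7,45,-13.6);goal(486.5,-181.7,45,-13.6)"
```

```text
time: 8.07
position: [0.4872, -0.1825, 0.1145]
eef_rot: [0.0, 0.993, -0.119, 0.0]
force: [-0.5, -0.2, -0.1]
gripper_width: 0.0939
gripper_force: 0.0
(72, array([ 487.5, -180.2]), array([ 488. , -180.2]), array([32.8, 29.2]), 8.6) (185, array([ 524.6, -366.2]), array([ 528.8, -361. ]), array([62.8, 60.5]), 87.8)
t 8.12 pos [ 487.1 -182.3  114.4] head -13.6 w 93.7 gf 0.0 q7 -1.59 -> turn [-0.  0. -0.] shift [-0.8 -0.5 69.4]
t 8.12 pos [ 487.1 -182.3  114.4] head -13.6 w 93.7 gf 0.0 q7 -1.59 -> turn [-0.  0. -0.] shift [-0.8 -0.5 69.4]
```

View pics/cropd.png

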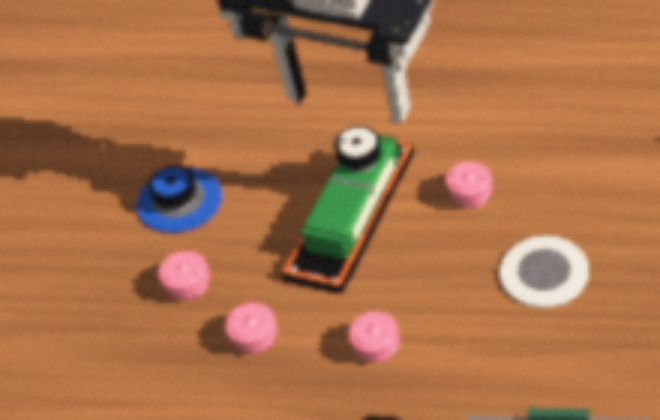

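Blue driver stands upright on its coaster (crop ~(172,185)); the gripper is over the white one.

```bash
python3 -m jog '[[[0,0,0,-1,0,30,1],[0,0,0,-1,0,60,1],[0,0,0,-1,0,69,1],[0,0,0,-1,0,69,1],[0,0,0,-1,0,69,-0.4],[0,0,0,-1,0,69,-0.4],[0,0,0,-1,0,69,-1],[0,0,0,-1,0,69,-1],[0,0,0,-1,0,69,-1]]]' 25
python3 -c "
from h import *
p=capture('scene');print(world(p,181.7,137.3,.031))
goal(590.5,5,60,-13.6)"
```

```text
time: 9.25
position: [0.4858, -0.1813, 0.0455]
eef_rot: [-0.0, 0.993, -0.118, -0.0]
force: [-0.6, -0.2, 0.7]
gripper_width: 0.0479
gripper_force: 0.4
[ 0.5212299  -0.36355385  0.031     ]
t 9.3 pos [ 485.8 -181.3   45.5] head -13.6 w 43.8 gf 22.4 q7 -1.62 -> turn [ 0. -0.  0.] shift [  58.  -205.7  -14.5]
```

```bash
python3 -m jog '[[[0,0,0,0,0,-20,-1],[0,0,0,0,0,-60,-1],[0,0,0,8,-30,-60,-1],[0,0,0,20,-70,-60,-1],[0,0,0,35,-125,-60,-1],[0,0,0,48,-175,-60,-1],[0,0,0,58,-206,-50,-1],[0,0,0,58,-206,-20,-1],[0,0,0,58,-206,-10,-1],[0,0,0,58,-206,-10,-1]]]'
python3 -c "
from h import *
for n in('top','scene'):
  p=capture(n);save(p,'e_'+n)
  print(n,rect(p,'blue',(.42,.6,-.44,-.3),.031),[(round(d['confidence'],2),np.round(world(p,*d['pixel'],.018)*1000)) for d in landmark_of(p,'driver_blue_center')[:6]])
  if n=='top':cv2.imwrite('pics/crope.png',cv2.cvtColor(cv2.resize(p['img'][205:305,300:500],None,fx=4,fy=4,interpolation=cv2.INTER_CUBIC),cv2.COLOR_RGB2BGR))
goal(590.5,5,11,-13.6)"
```

```text
time: 10.55
position: [0.5901, 0.005, 0.0552]
eef_rot: [0.0, 0.993, -0.118, -0.001]
force: [0.4, -0.4, -1.2]
gripper_width: 0.0435
gripper_force: 25.0
top (649, array([ 509.7, -359. ]), array([ 510.3, -358.8]), array([79. , 78.6]), -1.8) [(0.75, array([ 609., -317.,   18.])), (0.72, array([ 510., -376.,   18.])), (0.7, array([ 683., -142.,   18.]))]
scene (303, array([ 537.7, -354.6]), array([ 536.9, -353.9]), array([77.9, 77.3]), -87.9) [(0.77, array([ 626., -337.,   18.])), (0.66, array([ 694., -137.,   18.])), (0.63, array([ 680., -250.,   18.])), (0.52, array([ 527., -363.,   18.])), (0.52, array([503., -76.,  18.])), (0.5, array([ 525., -365.,   18.]))]
t 10.75 pos [591.1   5.1  56.5] head -13.6 w 43.3 gf 25.0 q7 -2.01 -> turn [-0.  -0.1  0. ] shift [-0.6  0.2 45.5]
```

View pics/crope.png

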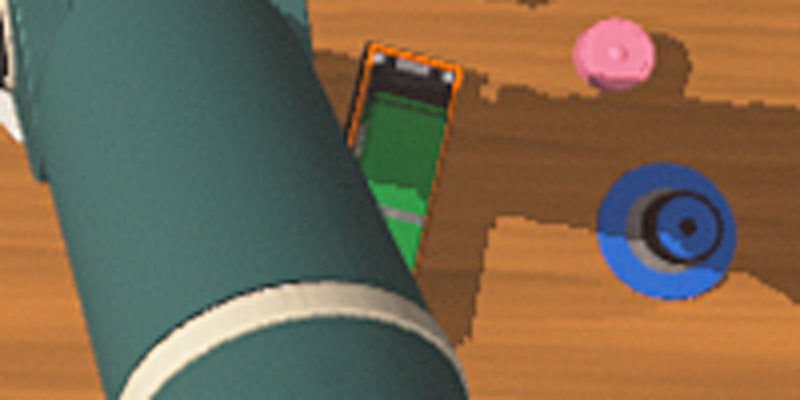

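```bash
python3 -m jog '[[[0,0,0,0,0,20,-1],[0,0,0,0,0,36,-1],[0,0,0,0,0,42,-1],[0,0,0,0,0,45,-1],[0,0,0,0,0,46,-1],[0,0,0,0,0,46,-1],[0,0,0,0,0,46,-1]]]'
python3 -c "
from h import *
goal(590.5,5,11,-13.6)
p=capture('top')
Z=p['z_map']
print(world(p,261.75,472,.030),world(p,262.75,466.75,.005))
rr,cc=np.mgrid[245:280,450:495];P=np.array([world(p,r,c) for r,c in zip(rr.ravel(),cc.ravel())]);P=P[P[:,2]>.024];print(len(P),P.mean(0),(P.min(0)+P.max(0))/2,np.ptp(P,axis=0))
"
```

```text
time: 11.62
position: [0.5902, 0.0055, 0.0103]
eef_rot: [0.0, 0.993, -0.118, -0.0]
force: [-9.9, -0.5, 17.6]
gripper_width: 0.0432
gripper_force: 25.0
t 11.62 pos [590.2   5.5  10.3] head -13.6 w 43.2 gf 25.0 q7 -2.02 -> turn [0. 0. 0.] shift [ 0.4  0.4 -0.7]
[ 0.51232551 -0.37239683  0.03      ] [ 0.51127525 -0.36961072  0.005     ]
289 [ 0.51065572 -0.3519511   0.07135102] [ 0.48459764 -0.1566188   0.58360868] [0.10153769 0.46976632 1.11892601]
```

```bash
python3 -m jog '[[[0,0,0,0,0,-1,-0.02],[0,0,0,0,0,-1,0.3],[0,0,0,0,0,-1,0.6],[0,0,0,0,0,-20,0.7],[0,0,0,0,0,-60,1],[0,0,0,0,0,-100,1],[0,0,0,-30,0,-130,1],[0,0,0,-85,0,-130,1],[0,0,0,-140,0,-130,1],[0,0,0,-140,0,-130,1]]]'
python3 -c "
from h import *
for n in('top','scene'):
  p=capture(n);save(p,'f_'+n)
  sl=(slice(150,310),slice(290,500)) if n=='top' else (slice(130,250),slice(100,300))
  cv2.imwrite(f'pics/cropf_{n}.png',cv2.cvtColor(cv2.resize(p['img'][sl],None,fx=4 if n=='scene' else 3.7,fy=4 if n=='scene' else 3.7,interpolation=cv2.INTER_CUBIC),cv2.COLOR_RGB2BGR))
  print(n,rect(p,'green',(.4,.65,-.3,-.1),.040),rect(p,'orange',(.4,.64,-.26,-.11),.014))
goal(517.5,-189,120,-13.6)"
```

```text
time: 12.92
position: [0.4519, 0.0388, 0.1407]
eef_rot: [0.0, 0.993, -0.117, 0.0]
force: [0.4, -0.0, 0.2]
gripper_width: 0.0938
gripper_force: 0.0
top (1100, array([ 515.3, -187.7]), array([ 489. , -173.3]), array([207.1,  76.1]), -27.2) (2105, array([ 541.6, -160.4]), array([ 520., -186.]), array([239.9, 148.1]), -0.0)
scene (617, array([ 534.4, -188. ]), array([ 532.7, -185.6]), array([154.1,  53.9]), -13.5) (76, array([ 567.5, -186.5]), array([ 532.6, -190.8]), array([174.2,  60. ]), -15.3)
t 13.03 pos [455.1  38.3 140.8] head -13.5 w 93.6 gf 0.0 q7 -2.04 -> turn [-0.  -0.1  0.1] shift [113.9 206.3  20.9]
```

View pics/cropf_top.png

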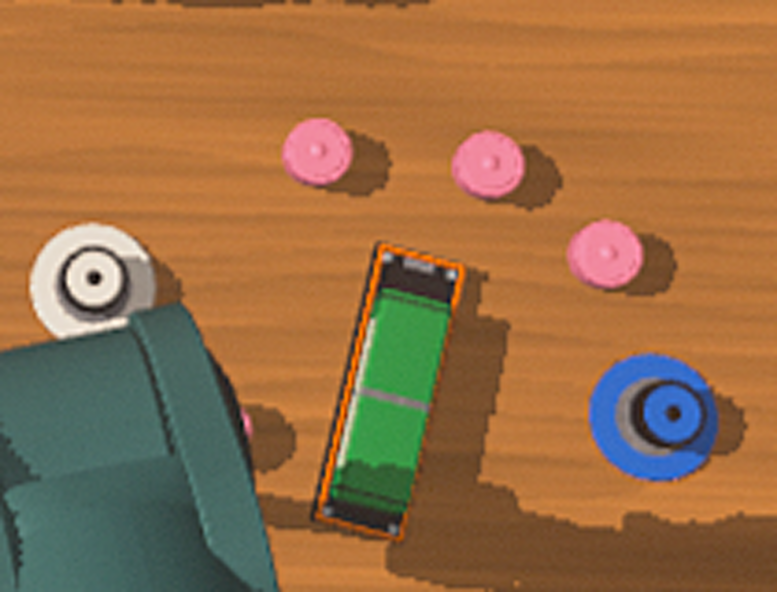

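View pics/cropf_scene.png

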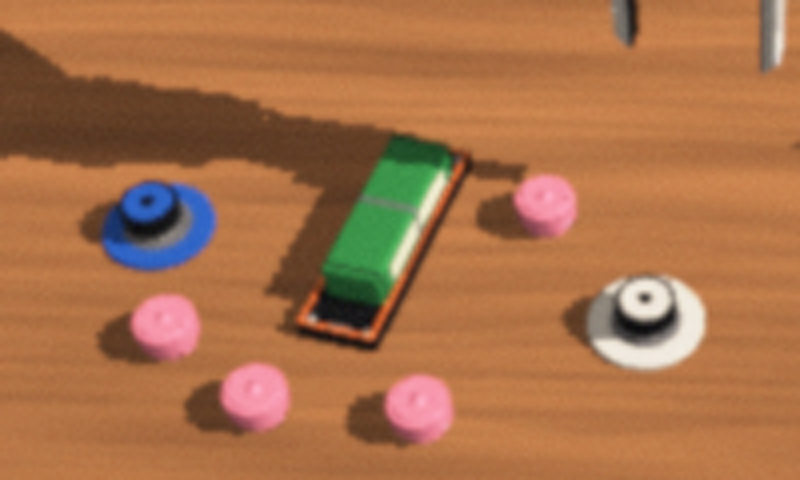

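```bash
python3 -c "
from h import *
t=capture('top');s=capture('scene')
f=lambda p,r,c,z:print(np.round(world(p,r,c,z)*1000,1))
print('white');f(t,225.1,315.4,.029);f(s,204.5,261.25,.029);f(s,210.25,261.5,.005)
print('blue');f(t,261.9,471.6,.029);f(s,180.5,137,.029);f(s,186.5,139.5,.005)
print('pack');f(t,257.6,395.9,.04)
g=(.4,.65,-.26,-.13)
print(rect(t,'green',g,.04))
goal(517.5,-189,120,-13.6)"
```

```text
white
[590.6   4.   29. ]
[591.9   8.   29. ]
[593.8   7.7   5. ]
blue
[ 512.  -371.8   29. ]
[ 514.8 -366.5   29. ]
[ 517.5 -364.5    5. ]
pack
[ 516.3 -188.2   40. ]
(1087, array([ 516.1, -188.2]), array([ 516.5, -186.9]), array([141. ,  49.2]), -13.8)
t 13.12 pos [455.5  38.1 140.1] head -13.6 w 94.0 gf 0.0 q7 -2.04 -> turn [-0.  -0.1  0. ] shift [113.6 206.2  20.1]
```

Both drivers stand upright within ~3 mm of their coaster centres. Next is the battery pack, centre ≈ (517,-188).

```bash
python3 -m jog '[[[0,0,0,30,55,0,1],[0,0,0,63,115,0,1],[0,0,0,95,172,0,1],[0,0,0,113,205,20,1],[0,0,0,113,205,50,1],[0,0,0,113,205,70,1],[0,0,0,113,205,70,1],[0,0,0,113,205,70,1]]]'
python3 -c "
from h import *
goal(517,-188,17.5,-13.6)"
```

```text
time: 14.12
position: [0.5169, -0.1878, 0.0701]
eef_rot: [0.0, 0.993, -0.118, 0.0]
force: [-0.3, -0.6, 1.2]
gripper_width: 0.0941
gripper_force: 0.0
t 14.12 pos [ 516.9 -187.8   70.1] head -13.6 w 94.1 gf 0.0 q7 -1.6 -> turn [ 0. -0.  0.] shift [ 0.1  0.2 52.6]
```

```bash
python3 -m jog '[[[0,0,0,0,0,30,1],[0,0,0,0,0,47,1],[0,0,0,0,0,52,1],[0,0,0,0,0,52,1],[0,0,0,0,0,52,-0.2],[0,0,0,0,0,52,-0.2],[0,0,0,0,0,52,-1],[0,0,0,0,0,52,-1],[0,0,0,0,0,52,-1],[0,0,0,0,0,52,-1]]]' 35
python3 -c "
from h import *
goal(517,349.6,100,11)"
```

```text
time: 15.38
position: [0.5162, -0.1877, 0.0175]
eef_rot: [0.0, 0.993, -0.118, -0.0]
force: [-0.6, -0.9, 1.5]
gripper_width: 0.0456
gripper_force: 35.0
t 15.38 pos [ 516.2 -187.7   17.5] head -13.6 w 45.6 gf 35.0 q7 -1.61 -> turn [  0.    0.  -24.6] shift [-125.3 -522.5  -82.6]
```

```bash
python3 -m jog '[[[0,0,0,0,0,-8,-1],[0,0,0,0,0,-30,-1],[0,0,0,0,0,-60,-1],[0,0,0,0,0,-90,-1],[0,0,0,0,0,-90,-1]]]'
python3 -c "
from h import *
p=capture('scene');save(p,'g')
cv2.imwrite('pics/cropg.png',cv2.cvtColor(cv2.resize(p['img'][110:250,80:400],None,fx=2.5,fy=2.5),cv2.COLOR_RGB2BGR))
goal(517,349.6,100,11)"
```

```text
time: 16.0
position: [0.5173, -0.1878, 0.1096]
eef_rot: [0.0, 0.993, -0.118, 0.002]
force: [0.4, 0.3, -3.1]
gripper_width: 0.0459
gripper_force: 35.0
t 16.05 pos [ 516.5 -187.6  108. ] head -13.6 w 45.6 gf 35.0 q7 -1.59 -> turn [  0.   -0.1 -24.6] shift [-125.4 -522.3    7.8]
```

View pics/cropg.png

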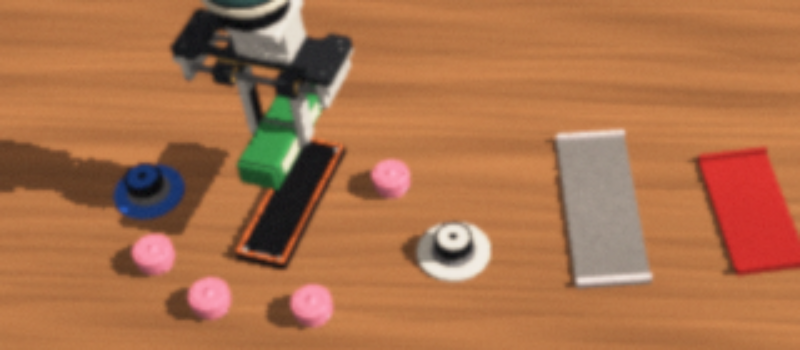

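The pack hangs level in the gripper and the cover stayed. Carrying it to the red tray.

```bash
python3 -m jog '[[[0,0,0,-8,-30,0,-1],[0,0,-4,-20,-80,0,-1],[0,0,-10,-33,-135,0,-1],[0,0,-16,-46,-190,0,-1],[0,0,-20,-60,-245,0,-1],[0,0,-24.6,-72,-300,0,-1],[0,0,-24.6,-85,-355,0,-1],[0,0,-24.6,-98,-410,0,-1],[0,0,-24.6,-110,-460,0,-1],[0,0,-24.6,-120,-500,0,-1]]]'
python3 -m jog '[[[0,0,0,0,-15,0,-1],[0,0,0,0,-15,20,-1],[0,0,0,0,-15,40,-1],[0,0,0,0,-15,40,-1]]]'
python3 -c "
from h import *
goal(517,349.6,14.5,11)
t=capture('top');s=capture('scene')
for p in(t,s):
  print(rect(p,'red',(.38,.65,.25,.45),.005),rect(p,'green',(.4,.65,.25,.45),.09))
"
```

```text
time: 17.3
position: [0.5156, 0.3286, 0.1059]
eef_rot: [0.0, 0.995, 0.097, -0.001]
force: [0.5, 0.1, -2.9]
gripper_width: 0.0461
gripper_force: 35.0
time: 17.8
position: [0.5132, 0.3391, 0.0649]
eef_rot: [0.001, 0.995, 0.095, -0.002]
force: [-0.7, 0.1, -1.4]
gripper_width: 0.0459
gripper_force: 35.0
t 17.8 pos [513.2 339.1  64.9] head 11.0 w 45.9 gf 35.0 q7 -2.22 -> turn [ 0.1  0.2 -0. ] shift [ 5.9 -9.7 50.3]
(154, array([577.6, 336.3]), array([558.1, 322.4]), array([130.8,  50.9]), 33.9) (1420, array([470.7, 399.3]), array([512.9, 366.3]), array([224.4, 168.9]), 0.5)
(374, array([553. , 347.7]), array([518.2, 349. ]), array([177.3,  78.2]), 11.4) (512, array([546.2, 344.8]), array([536.1, 341. ]), array([139.3,  49. ]), 9.6)
```

```bash
python3 -m jog '[[[0,0,0,6,-9.5,10,-1],[0,0,0,6,-9.5,28,-1],[0,0,0,6,-9.5,42,-1],[0,0,0,6,-9.5,48,-1],[0,0,0,6,-9.5,50,-1],[0,0,0,6,-9.5,50,-1],[0,0,0,6,-9.5,50,-1]]]'
python3 -c "
from h import *
goal(517,349.6,14.5,11)"
```

```text
time: 18.77
position: [0.5183, 0.352, 0.018]
eef_rot: [-0.0, 0.995, 0.096, 0.0]
force: [0.1, 0.4, -2.2]
gripper_width: 0.0456
gripper_force: 35.0
t 18.77 pos [518.3 352.   18. ] head 11.0 w 45.6 gf 35.0 q7 -2.26 -> turn [-0. -0.  0.] shift [-1.7  2.1  3.5]
```

```bash
python3 -m jog '[[[0,0,0,-1,2,2,-1],[0,0,0,-1,2,3,-1],[0,0,0,-1,2,3.5,-1],[0,0,0,-1,2,3.5,-1],[0,0,0,-1,2,3.5,-1]]]'
python3 -c "
from h import *
goal(517,349.6,14.5,11)"
```

```text
time: 19.4
position: [0.5175, 0.3494, 0.0145]
eef_rot: [0.0, 0.995, 0.096, -0.0]
force: [-5.3, -4.2, 8.1]
gripper_width: 0.0456
gripper_force: 35.0
t 19.4 pos [517.5 349.4  14.5] head 11.0 w 45.6 gf 35.0 q7 -2.26 -> turn [0. 0. 0.] shift [-0.4 -0.3  0. ]
```

Contact is made, so releasing, lifting and heading back.

```bash
python3 -m jog '[[[0,0,0,0,0,0,0.05],[0,0,0,0,0,0,0.3],[0,0,0,0,0,0,0.6],[0,0,0,0,0,-20,0.7],[0,0,0,0,0,-60,1],[0,0,0,0,0,-100,1],[0,0,0,0,60,-110,1],[0,0,0,0,120,-110,1],[0,0,0,0,180,-110,1],[0,0,0,0,180,-110,1]]]'
python3 -c "
from h import *
for n in('top','scene'):
  p=capture(n);save(p,'i_'+n)
  print(n,rect(p,'green',(.4,.65,.27,.43),.037))
  for c in('orange',):
    m=cv2.inRange(cv2.cvtColor(p['img'],cv2.COLOR_RGB2HSV),(5,215,170),(16,255,255));rr,cc=np.nonzero(m)
    W=np.array([world(p,r,q,.014)[:2]*1000 for r,q in zip(rr,cc)]);W=W[(W[:,0]>410)&(W[:,0]<630)&(W[:,1]>-260)&(W[:,1]<-120)];print(len(W),cv2.minAreaRect(W.astype(np.float32)))
  print([(round(d['confidence'],2),np.round(world(p,*d['pixel'],.007)*1000)) for d in landmark_of(p,'cover_center')[:2]])
goal(518,-189,100,-13.6)"
```

```text
time: 20.65
position: [0.5533, 0.168, 0.1253]
eef_rot: [0.001, 0.996, 0.093, 0.001]
force: [0.5, 0.5, 0.2]
gripper_width: 0.0942
gripper_force: 0.0
top (1165, array([524.5, 340.2]), array([548. , 325.6]), array([199.6, 110.4]), 1.1)
223 ((523.8494262695312, -192.7719268798828), (59.1025390625, 189.4593505859375), 76.3759536743164)
[(0.87, array([ 522., -193.,    7.])), (0.67, array([593.,   4.,   7.]))]
scene (608, array([534.3, 349.6]), array([531.3, 348.7]), array([151.9,  47.7]), 9.4)Traceback (most recent call last):
  File "<string>", line 8, in <module>
    W=np.array([world(p,r,q,.014)[:2]*1000 for r,q in zip(rr,cc)]);W=W[(W[:,0]>410)&(W[:,0]<630)&(W[:,1]>-260)&(W[:,1]<-120)];print(len(W),cv2.minAreaRect(W.astype(np.float32)))
                                                                        ~^^^^^
IndexError: too many indices for array: array is 1-dimensional, but 2 were indexed
```

View pics/i_scene.png

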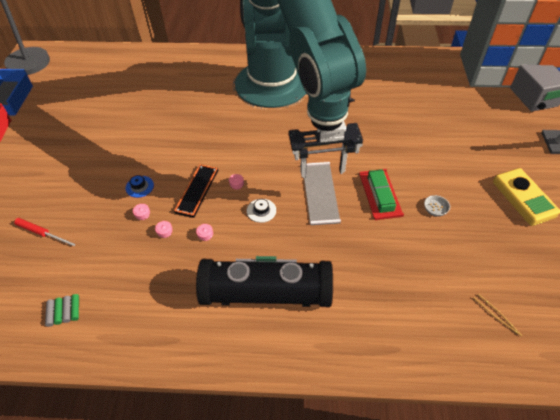

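The pack lies lengthways in the red tray (row 190, col 381). The cover's rim rectangle measures 189×59 mm, centred at (523.5,-192.5), -13.6°. Going there.

```bash
python3 -c "
from h import *
goal(523,-192,60,-13.6)"
```

```text
t 20.8 pos [551.9 174.  125. ] head 11.1 w 93.9 gf 0.0 q7 -1.9 -> turn [-0.  -0.1 24.7] shift [-98.8 353.7  64.6]
```

```bash
python3 -m jog '[[[0,0,3,-8,30,0,1],[0,0,8,-22,80,0,1],[0,0,14,-38,135,0,1],[0,0,19,-53,190,0,1],[0,0,24.7,-69,245,0,1],[0,0,24.7,-84,300,0,1],[0,0,24.7,-99,353.5,10,1],[0,0,24.7,-99,353.5,40,1],[0,0,24.7,-99,353.5,64,1],[0,0,24.7,-99,353.5,64,1]]]'
python3 -m jog '[[[0,0,0,0,0,0,1],[0,0,0,0,0,0,1]]]'
python3 -c "
from h import *
goal(523,-192,4.5,-13.6)"
```

```text
time: 22.05
position: [0.5222, -0.1911, 0.059]
eef_rot: [-0.001, 0.993, -0.118, -0.001]
force: [-0.3, 1.1, 0.3]
gripper_width: 0.0942
gripper_force: 0.0
time: 22.3
position: [0.5232, -0.1927, 0.0611]
eef_rot: [0.0, 0.993, -0.119, 0.001]
force: [0.8, 0.8, 0.8]
gripper_width: 0.094
gripper_force: 0.0
t 22.3 pos [ 523.2 -192.7   61.1] head -13.6 w 94.0 gf 0.0 q7 -1.6 -> turn [ 0.  -0.1 -0. ] shift [-0.4 -0.6 56.6]
```

```bash
python3 -m jog '[[[0,0,0,0,-0.5,30,1],[0,0,0,0,-0.5,48,1],[0,0,0,0,-0.5,55,1],[0,0,0,0,-0.5,56,1],[0,0,0,0,-0.5,56,0.4],[0,0,0,0,-0.5,56,0.2],[0,0,0,0,-0.5,56,-1],[0,0,0,0,-0.5,56,-1],[0,0,0,0,-0.5,56,-1],[0,0,0,0,-0.5,56,-1]]]' 25
python3 -c "
from h import *
goal(523,-192,4.5,-13.6)"
```

```text
time: 23.55
position: [0.5226, -0.1924, 0.0041]
eef_rot: [0.0, 0.993, -0.119, 0.0]
force: [-1.8, -0.5, 6.4]
gripper_width: 0.0601
gripper_force: 25.0
t 23.55 pos [ 522.6 -192.4    4.1] head -13.7 w 60.1 gf 25.0 q7 -1.62 -> turn [ 0.  -0.  -0.1] shift [ 0.3 -0.5 -0.4]
```

```bash
python3 -m jog '[[[0,0,0,0,0,-8,-1],[0,0,0,0,0,-30,-1],[0,0,0,0,0,-65,-1],[0,0,0,0,0,-95,-1],[0,0,0,0,0,-95,-1]]]'
python3 -c "
from h import *
HS['gl']=((0,0,90),(179,45,255))
for n in('top','scene'):
  p=capture(n);save(p,'j_'+n)
  print(n,rect(p,'gl',(.38,.65,.1,.25),.007))
cv2.imwrite('pics/cropj.png',cv2.cvtColor(cv2.resize(p['img'][110:250,80:400],None,fx=2.5,fy=2.5),cv2.COLOR_RGB2BGR))
goal(518,174,100,6.9)"
```

```text
time: 24.18
position: [0.5236, -0.1928, 0.1013]
eef_rot: [0.0, 0.993, -0.119, 0.002]
force: [-0.0, -0.4, -2.6]
gripper_width: 0.0595
gripper_force: 25.0
top (2531, array([511.8, 172.2]), array([517.7, 173.7]), array([229.4,  82.7]), 6.9)
scene (1621, array([524.6, 174.7]), array([518.3, 174.3]), array([231.6,  80.6]), 7.1)
t 24.27 pos [ 522.3 -192.4   98.8] head -13.7 w 59.7 gf 25.0 q7 -1.59 -> turn [ -0.    0.  -20.6] shift [ -90.7 -355.    -1.2]
```

View pics/cropj.png

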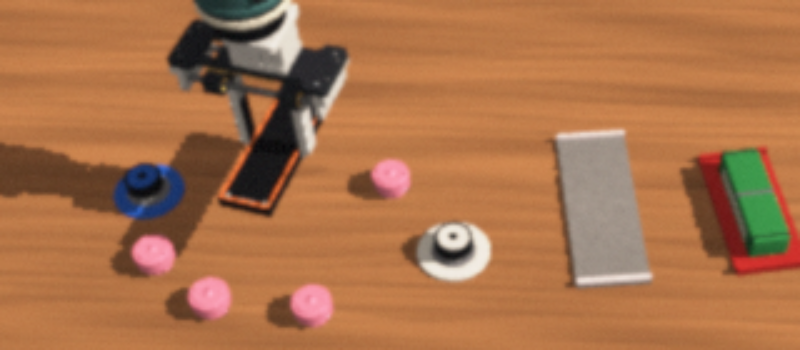

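The cover is held level, and both cameras agree on the grey tray at (518,174), 7°.

```bash
python3 -m jog '[[[0,0,0,-6,-25,0,-1],[0,0,-4,-18,-70,0,-1],[0,0,-9,-31,-120,0,-1],[0,0,-14,-44,-172,0,-1],[0,0,-18,-57,-225,0,-1],[0,0,-20.6,-70,-275,0,-1],[0,0,-20.6,-81,-318,0,-1],[0,0,-20.6,-88,-343,0,-1],[0,0,-20.6,-90.5,-355,0,-1],[0,0,-20.6,-90.5,-355,0,-1]]]'
python3 -m jog '[[[0,0,0,0,0,25,-1],[0,0,0,0,0,50,-1],[0,0,0,0,0,70,-1],[0,0,0,0,0,70,-1],[0,0,0,0,0,70,-1]]]'
python3 -c "
from h import *
goal(518,174,9.5,7)"
```

```text
time: 25.52
position: [0.5181, 0.1739, 0.0983]
eef_rot: [0.0, 0.998, 0.061, -0.001]
force: [0.4, -0.9, -1.1]
gripper_width: 0.0594
gripper_force: 25.0
time: 26.15
position: [0.5189, 0.1733, 0.0296]
eef_rot: [-0.0, 0.998, 0.06, 0.0]
force: [-0.3, 0.7, -0.4]
gripper_width: 0.0594
gripper_force: 25.0
t 26.15 pos [518.9 173.3  29.6] head 6.9 w 59.4 gf 25.0 q7 -2.04 -> turn [ 0.  -0.  -0.1] shift [-0.8 -0.8 20.1]
```

```bash
python3 -m jog '[[[0,0,0,-0.5,-0.5,10,-1],[0,0,0,-0.5,-0.5,16,-1],[0,0,0,-0.5,-0.5,19,-1],[0,0,0,-0.5,-0.5,20.5,-1],[0,0,0,-0.5,-0.5,20.5,-1],[0,0,0,-0.5,-0.5,20.5,-1],[0,0,0,-0.5,-0.5,20.5,-1]]]'
```

```text
time: 27.02
position: [0.5177, 0.1744, 0.0091]
eef_rot: [0.0, 0.998, 0.061, -0.0]
force: [-6.7, -1.7, 15.5]
gripper_width: 0.0598
gripper_force: 25.0
```

```bash
python3 -m jog '[[[0,0,0,0,0,-0.5,0.3],[0,0,0,0,0,-0.5,0.5],[0,0,0,0,0,-0.5,0.8],[0,0,0,0,0,-20,0.9],[0,0,0,0,0,-60,1],[0,0,0,0,0,-110,1],[0,0,0,-20,60,-150,1],[0,0,0,-50,115,-160,1],[0,0,0,-80,160,-160,1],[0,0,0,-80,160,-160,1]]]'
python3 -c "
from h import *
for n in('top','scene'):
  p=capture(n);save(p,'k_'+n)
  m=cv2.inRange(cv2.cvtColor(p['img'],cv2.COLOR_RGB2HSV),(5,150,150),(16,255,255))
  HS['gl']=((0,0,90),(179,45,255));print(n,rect(p,'orange',(.4,.64,.13,.22),.019),rect(p,'green',(.4,.65,.29,.41),.037))
cv2.imwrite('pics/cropk.png',cv2.cvtColor(cv2.resize(p['img'][110:250,80:440],None,fx=2.2,fy=2.2),cv2.COLOR_RGB2BGR))
s=robot.get_state();print(s['time'],s['position'],s['force'])"
```

```text
time: 28.28
position: [0.4566, 0.0023, 0.17]
eef_rot: [0.001, 0.998, 0.058, 0.001]
force: [-0.1, -0.1, -0.2]
gripper_width: 0.0935
gripper_force: 0.0
top (708, array([512.6, 185.2]), array([520. , 175.2]), array([239.9,  89.5]), -0.0) (1002, array([516.3, 347.5]), array([517.9, 345.9]), array([138.2,  48.1]), 11.1)
scene (89, array([544.5, 172.5]), array([525.6, 175.2]), array([175.9,  58.5]), 6.8) (606, array([534.5, 349.6]), array([531.3, 348.7]), array([151.9,  47.7]), 9.4)
28.375 [0.45791881 0.00550614 0.16964399] [-0.51765525  0.4554962  -0.16462564]
```

View pics/cropk.png

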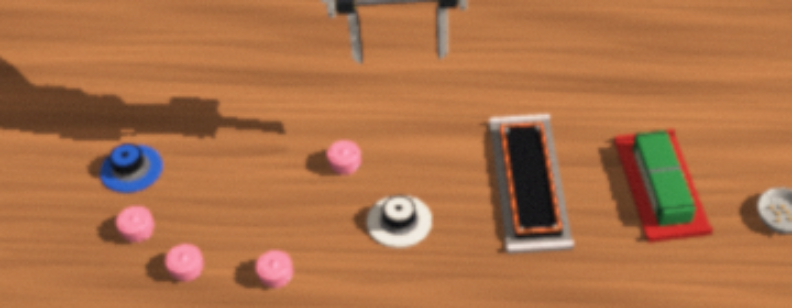

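View pics/k_top.png

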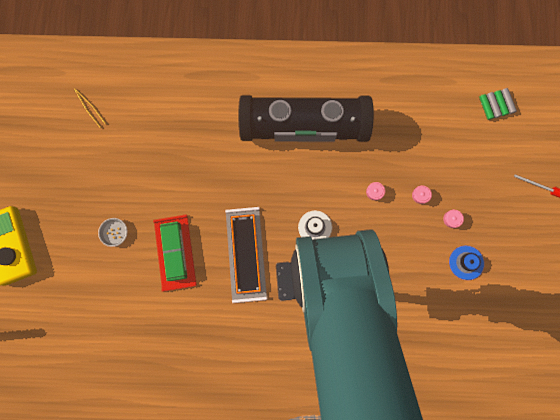

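Both views show every piece centred in its own place: cover at top (255,246), pack (251,174), white driver (225,315), blue driver (262,470). Shell, dish and pinks haven't moved, and the robot is clear.

```bash
python3 -c "
from h import *
print(order.hand_in())"
```

```text
the job is handed in; nothing more can be done
None
```

The pile is taken apart in the order asked, with both drivers, the battery pack and the cover each upright in their own place. The job was handed in at about 28 s; the judge's verdict was not shown.

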